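# Find the unlatched see-saw lid of the topping rail and push it open

### The job

The steel topping rail on the counter has four identical see-saw lids in a row: three are latched from below and one, over today's well, is free to rock, but they look alike. With your fingertips press lightly on the ribbed strip at the back of one lid after another until you find the one that rocks and its front edge comes up, then push that front edge over towards the back until the lid stands upright, and leave it standing. Grasp nothing, and leave the things standing round the rail where they are.

Things in the scene. Friction and masses are not known exactly. Their poses are not given: they have to be found in the camera images.
- rail: Topping rail: fixed steel housing 190 (x) x 500 (y) x 105 mm high. Origin: centre of its underside, on the counter; x to the back (away from the robot), y to the left along the row of lids, z up. Four wells, 154 x 108 mm, 118 mm apart, each under a lid flush with the flat top. Do not push or squeeze rail or lids with more than 35 N.
- lid_1 (a joint): Angle (rad) of the first lid from the left (largest y of the rail): 0 shut and flush, grows as the tail goes down and the front edge rises, pi/2 upright, 1.75 at its stop. A latched lid gives about 1 mm per 8 N on its sprung catch, 4 mm at most; the free lid, another one each run, rocks under 2 to 4 N on the tail and, by its stiff hinge, stays at whatever angle it is left.
- lid_2 (a joint): The same for the second lid from the left.
- lid_3 (a joint): The same for the third lid from the left.
- lid_4 (a joint): The same for the fourth lid from the left (the rightmost).
- lid_1_tail (a point): Middle of the pressing strip (five thin ribs) on the top face of lid 1's tail, 30 mm behind the hinge; moves with the lid. Below the tail is an empty bay over 50 mm deep. Pressing this point of the free lid down by 15 mm raises the front edge about 45 mm.
- lid_2_tail (a point): The same on lid 2.
- lid_3_tail (a point): The same on lid 3.
- lid_4_tail (a point): The same on lid 4.
- lid_1_edge (a point): Middle of lid 1's front edge, on the top face, 98 mm before the hinge; moves with the lid. The lid is a 5 mm steel plate, 148 mm long (x), 104 mm wide, rolled to a 7 mm bead along this edge. The edge travels on an arc of 98 mm radius round the hinge, so a push that keeps it near the fingertips must rise with it; open, it stands about 100 mm above the hinge.
- lid_2_edge (a point): The same on lid 2.
- lid_3_edge (a point): The same on lid 3.
- lid_4_edge (a point): The same on lid 4.
- lid_1_hinge (a point): Fixed point on lid 1's hinge axis, middle of its width, 5 mm below the rail's top and 26 mm behind the rail's middle; x to the back, y along the hinge, z up. 98 mm of the lid lies before the hinge and a 50 mm tail behind it, like a see-saw.
- lid_2_hinge (a point): The same for lid 2.
- lid_3_hinge (a point): The same for lid 3.
- lid_4_hinge (a point): The same for lid 4.
- bun: Bystander: round melon bun, 97 x 105 x 54 mm, loose on the counter in front of the left half of the rail. Origin: centre of its underside.
- spreader: Bystander: flat steel spreader with a white handle, 191 x 34 x 13 mm, loose on the counter in front of the right half of the rail. Origin on its underside near the middle.
- timer: Bystander: lime kitchen timer, 50 x 72 x 68 mm, loose beside the left end of the rail. Origin: centre of its underside.
- jar: Bystander: round spice jar with a black cap, 40 mm across, 105 mm tall, loose beside the right end of the rail. Origin: centre of its underside.

How it is judged:
By the outcome, as a careful person would: the job done as asked, in the order asked, and still so for the second after the job is handed in, with the robot touching nothing.
It also fails if it takes over 58 s, if anything falls off the work surface, if the arm or the gripper's body presses on something with over 40 N, if the wrist force passes 120 N, or if a joint passes its speed limit or range.

### The arm

A 7-joint arm with a two-finger parallel gripper is mounted at the origin on a cart in front of the work surface, level with it; the furniture and walls round the work are solid. World frame = base frame: x ahead of the robot, y to its left, z up, the work surface at z = 0. Lengths are in m, angles in degrees, forces in N, time in s.
With the tool pointing down it reaches from about 0.4 to 0.9 m from the base axis. Payload 5.6 kg.
Tool frame: the origin (TCP) lies midway between the tips of the shut fingers; the grasp point (between the pads) lies 19 mm behind it (arm.grip_depth is the z of the grasp point in the tool frame, in m); z points along the fingers, y is the line along which they close (so a half turn about z gives the same grasp; the last joint's range is limited). The gripper opens to 92 mm and grips with 3 to 60 N. Pads are 20 mm wide; open, the fingers measure 128 mm over their backs; the gripper's body (75 mm by 189 mm) begins 69 mm behind the grasp point.
Start: joints at [-74.771, 26.786, -0.665, 91.828, 0.344, 61.387, -3.226], TCP at [0.198, 0.619, 0.191] pointing down, gripper open.
Joint ranges: [-144.91, 144.91], [-17.63, 115.5], [-89.93, 88.59], [15.96, 139.68], [-74.01, 254.01], [8.47, 105.57], [-167.45, 167.45]. Speed limits (degrees/s): [147.25, 147.25, 180, 180, 180, 180, 180].

### API

Orientations are given as a 3x3 rotation matrix whose columns are the frame's x, y, z axes.
In Python, from cell import arm gives the robot as it stands. The module is installed in compiled form; this text tells all that it offers.
- The arm moves only by the shell command python3 -m handwheel 'ROWS'. ROWS is a JSON object of lists of equal length, an entry for each row: "twist": the turn, a rotation vector about the tool's x, y, z in rad, a list of three; "linear": the shift along the tool's x, y, z in cm, a list of three; "jaw": the gripper's target within -1 to 1 (fully open at 1, half-way at 0, shut at -1). A call has 1 to 10 rows; each row shifts and turns the commanded pose from where the row before left it, along the tool's axes as they then stand; what a row does not reach is not made up. A row lasts 1/8 s, in which the tool goes at most 62.5 mm and 10.7 degrees, less where a joint would pass 70% of its speed; a pose out of reach is approached as far as the arm can. A call is refused whole if a number of a shift passes 6.25 or a number of a turn 0.188, either way. A call with a gripper value outside its range is refused whole. The fingers move at their own pace and stop on an object; the grip force is fixed at half the most. Time passes only in rows, so rows that do not move let the fingers close. It gives the time, the measured TCP pose, the force, the opening and the grip force at its end, in the units of the state.
- arm.get_state(): the state, without advancing time (a new reading comes with each control period).
- arm.get_image(name): name is "scene" or "top" or "wrist"; returns a dict with "frame" (420x560x3 uint8, red, green, blue), "z_map" (420x560 float32, m along the optical axis (not along the pixel's ray), 0 where there is no reading), "mtx" (3x3 intrinsics, pixels), "view" (4x4, takes a point from world to camera coordinates). Camera axes: x right, y down, z forward; pixel columns grow to the right and rows downward; lengths in m; the calibration is good to about 2 mm. A picture is of the moment at which its call begins.
- arm.finish_job(): hands the job in; it is judged then, once.
The state is a dict: "clock": time; "joints": joint angles; "qd": joint speeds; "joint_efforts": joint torques, N m; "tool_pos": TCP position; "tcp_rot": TCP orientation; "force": force on the tool from outside, world axes, zero at the start; "wrist_torque": the same for the moment, N m; "width": opening from 0.0 (shut) to 1.0 (fully open); "grip_force": force on a finger pad.
Only numpy, scipy, OpenCV 4.12 (cv2) and the standard library are available. Lean on these libraries where they do the work, as an engineer would, in place of code of your own. Each camera call takes 0.05 s, during which the arm holds its last target. There are 200 camera calls.

## Working session

There is one attempt and no reset: what is moved stays moved. The work goes in short steps, Python scripts to look and compute and a shell command to move; the robot and the scene stay as the last step left them, time stands still between calls to the robot, and variables do not carry over. Pictures are saved under pics/ and viewed, at most 10 in all, crops included, and the job is handed in when it is done.

```bash
mkdir -p pics; cat > h.py <<'E'
import numpy as np,cv2
from cell import arm
def snap(n,f):
    d=arm.get_image(n); cv2.imwrite('pics/'+f,cv2.cvtColor(d['frame'],cv2.COLOR_RGB2BGR)); np.savez('/tmp/'+n+'.npz',**d); return d
def pt(d,u,v):
    z=float(np.median(d['z_map'][v-1:v+2,u-1:u+2])); p=np.linalg.inv(d['mtx'])@[u,v,1]*z
    return (np.linalg.inv(d['view'])@[*p,1])[:3]
def ray(d,u,v,h):
    V=np.linalg.inv(d['view']); r=V[:3,:3]@(np.linalg.inv(d['mtx'])@[u,v,1]); c=V[:3,3]
    return c+r*(h-c[2])/r[2]
E
python3 - <<'E'
from h import *
for n in('top','scene'):
    d=snap(n,n+'1.png'); print(n,np.linalg.inv(d['view'])[:3].round(3).tolist())
s=arm.get_state();print(s['clock'],s['tcp_rot'],s['tool_pos'])
E
```

```text
top [[0.024, -0.986, 0.165, 0.292], [-0.999, -0.029, -0.027, 0.066], [0.031, -0.165, -0.986, 1.256]]
scene [[0.826, -0.441, 0.351, 0.142], [-0.563, -0.642, 0.521, -0.473], [-0.004, -0.628, -0.779, 0.86]]
0.1 [[-9.52672325e-01  3.03998881e-01 -3.48475645e-04]
 [ 3.03999047e-01  9.52671054e-01 -1.56280320e-03]
 [-1.43107764e-04 -1.59477562e-03 -9.99998718e-01]] [0.19745733 0.61870176 0.19052798]
```

View pics/top1.png

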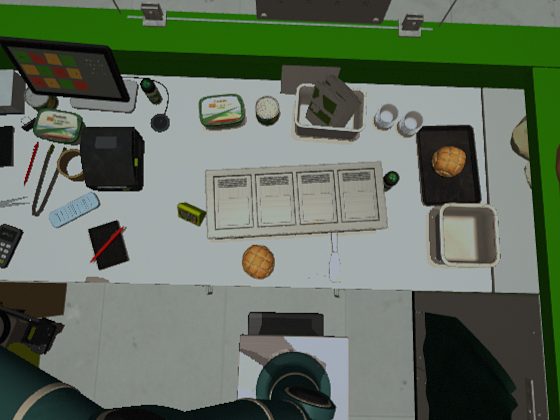

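View pics/scene1.png

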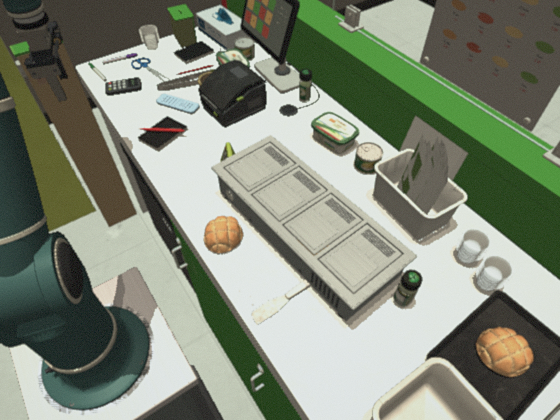

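The top view shows the rail at columns 206–387, rows 162–239, with ribbed strips at the back of each lid (about row 180). The bun is at (258,261), spreader at (335,258), timer at (191,213) and jar at (391,180).

```bash
python3 - <<'E'
from h import *
d=dict(np.load('/tmp/top.npz'));K=np.linalg.inv(d['mtx']);V=np.linalg.inv(d['view'])
v,u=np.mgrid[:420,:560]; z=d['z_map']
P=(np.stack([u,v,np.ones_like(u)],-1)*z[...,None])@K.T@V[:3,:3].T+V[:3,3]
m=((abs(P[...,2]-.105)<.012)&(u>195)&(u<400)&(v>150)&(v<250)).astype(np.uint8)
n,l,st,c=cv2.connectedComponentsWithStats(m);i=1+st[1:,4].argmax();m=l==i
X=P[m];print(len(X),np.median(X[:,2]))
r=cv2.minAreaRect(X[:,:2].astype(np.float32));print(r)
# rays at top height from image corners
for q in[(206,171),(383,162),(208,239),(387,228)]:print(ray(d,*q,.105).round(3))
c=np.array(r[0]);b=cv2.boxPoints(r);print(b)
e=b[np.argsort(b[:,1])]
yv=(e[2:].mean(0)-e[:2].mean(0));yv/=np.linalg.norm(yv);xv=np.array([yv[1],-yv[0]])
print('yaw',np.degrees(np.arctan2(xv[1],xv[0])))
for k in range(4):
    o=(1.5-k)*.118
    print(k+1,'tail',(c+xv*.056+yv*o).round(4),'hinge',(c+xv*.026+yv*o).round(4),'edge',(c-xv*.072+yv*o).round(4))
for n,q in dict(bun=(258,261),timer=(191,213),jar=(391,180)).items():print(n,pt(d,*q).round(3))
big=cv2.resize(d['frame'][145:255,190:400,::-1],None,fx=3.8,fy=3.8,interpolation=cv2.INTER_CUBIC);cv2.imwrite('pics/crop.png',big)
E
```

```text
11727 0.10495252623643991
((0.5350595116615295, 0.0062777698040008545), (0.1980220228433609, 0.5080944895744324), 4.862308979034424)
[0.608 0.263 0.105]
[ 0.651 -0.243  0.105]
[0.415 0.247 0.105]
[ 0.459 -0.252  0.105]
[[ 0.4148714   0.25101843]
 [ 0.45793825 -0.25524756]
 [ 0.6552476  -0.2384629 ]
 [ 0.61218077  0.2678031 ]]
yaw 4.862311
1 tail [0.5759 0.1874] hinge [0.546  0.1848] edge [0.4483 0.1765]
2 tail [0.5859 0.0698] hinge [0.556  0.0673] edge [0.4583 0.059 ]
3 tail [ 0.5959 -0.0478] hinge [ 0.566  -0.0503] edge [ 0.4683 -0.0586]
4 tail [ 0.6059 -0.1653] hinge [ 0.576  -0.1679] edge [ 0.4783 -0.1762]
bun [0.361 0.108 0.055]
timer [0.493 0.306 0.062]
jar [ 0.599 -0.266  0.104]
```

View pics/crop.png

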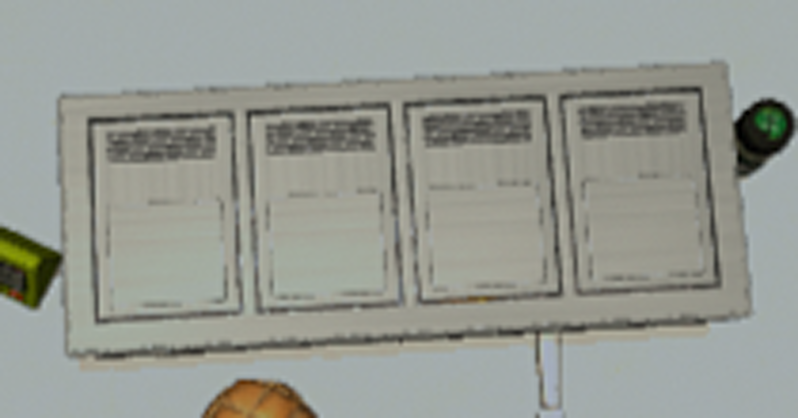

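Rail measured as 198 x 508 mm at z = 0.105, yaw 4.9°, which matches the given sizes. Shut the fingers, align with the rail and go to lid 1.

```bash
python3 -m handwheel '{"twist":[[0,0,-0.131],[0,0,-0.131],[0,0,-0.131]],"linear":[[0,0,0],[0,0,0],[0,0,0]],"jaw":[-1,-1,-1]}'
python3 -m handwheel '{"twist":[[0,0,0],[0,0,0],[0,0,0],[0,0,0],[0,0,0],[0,0,0],[0,0,0],[0,0,0],[0,0,0],[0,0,0]],"linear":[[-3.4,-4.6,0],[-3.4,-4.6,0],[-3.4,-4.6,0],[-3.4,-4.6,0],[-3.4,-4.6,0],[-3.4,-4.6,0],[-3.4,-4.6,0],[-3.4,-4.6,0],[-3.4,-4.6,0],[0,0,0]],"jaw":[-1,-1,-1,-1,-1,-1,-1,-1,-1,-1]}'
cat >> h.py <<'E'
C=np.array([.53506,.00628]);a=np.radians(4.86);RX=np.array([np.cos(a),np.sin(a)]);RY=np.array([-np.sin(a),np.cos(a)])
def st():
    s=arm.get_state();p=np.array(s['tool_pos']);R=np.array(s['tcp_rot'])
    print('t',s['clock'],'rail xyz mm',(1e3*np.array([(p[:2]-C)@RX,(p[:2]-C)@RY,p[2]])).round(1),'F',np.round(s['force'],1),'w',s['width'],'zdir',R[:,2].round(3),'yaw',np.degrees(np.arctan2(R[1,1],R[0,1]))-90)
E
python3 -c "from h import *;st()"
```

```text
clock: 0.48
tool_pos: [0.1975, 0.6189, 0.1908]
tcp_rot: [[-0.996, -0.088, -0.0], [-0.088, 0.996, -0.001], [0.0, -0.001, -1.0]]
force: [-0.6, 1.4, 0.2]
width: 0.695
grip_force: 0.0
clock: 1.72
tool_pos: [0.5402, 0.227, 0.191]
tcp_rot: [[-0.997, -0.075, 0.001], [-0.075, 0.997, -0.002], [-0.001, -0.003, -1.0]]
force: [-0.2, 0.8, -0.2]
width: 0.006
grip_force: 0.0
t 1.725 rail xyz mm [ 23.8 219.5 191. ] F [-0.2  0.8 -0.2] w 0.0058254894896986025 zdir [ 0.001 -0.002 -1.   ] yaw 4.312688183405143
```

```bash
python3 -m handwheel '{"twist":[[0,0,0],[0,0,0],[0,0,0],[0,0,0]],"linear":[[-3.2,-4.25,0],[0,0,4],[0,0,3.6],[0,0,0]],"jaw":[-1,-1,-1,-1]}'
python3 -c "from h import *;st()"
```

```text
clock: 2.22
tool_pos: [0.5697, 0.1931, 0.1125]
tcp_rot: [[-0.996, -0.086, -0.006], [-0.085, 0.996, -0.002], [0.007, -0.001, -1.0]]
force: [0.2, 0.3, 0.9]
width: 0.004
grip_force: 0.0
t 2.225 rail xyz mm [ 50.4 183.2 112.5] F [0.2 0.3 0.9] w 0.0035489388852780247 zdir [-0.006 -0.002 -1.   ] yaw 4.904896904714306
```

```bash
python3 -m handwheel '{"twist":[[0,0,0],[0,0,0]],"linear":[[-0.4,-0.5,0],[0,0,0]],"jaw":[-1,-1]}'
python3 -m handwheel '{"twist":[[0,0,0],[0,0,0],[0,0,0]],"linear":[[0,0,0.3],[0,0,0.3],[0,0,0]],"jaw":[-1,-1,-1]}'
python3 -c "from h import *;st()"
python3 -m handwheel '{"twist":[[0,0,0],[0,0,0]],"linear":[[0,0,0.2],[0,0,0]],"jaw":[-1,-1]}'
python3 -c "from h import *;st()"
```

```text
clock: 2.48
tool_pos: [0.5787, 0.1882, 0.1172]
tcp_rot: [[-0.997, -0.083, 0.003], [-0.083, 0.997, 0.001], [-0.003, 0.001, -1.0]]
force: [-0.4, -0.4, -0.2]
width: 0.005
grip_force: 0.0
clock: 2.85
tool_pos: [0.5769, 0.1882, 0.1092]
tcp_rot: [[-0.996, -0.084, -0.0], [-0.084, 0.996, -0.0], [0.0, -0.0, -1.0]]
force: [0.7, -0.1, -1.3]
width: 0.01
grip_force: 0.0
t 2.85 rail xyz mm [ 57.1 177.7 109.2] F [ 0.7 -0.1 -1.3] w 0.010464069398859714 zdir [-0. -0. -1.] yaw 4.827804263275766
clock: 3.1
tool_pos: [0.577, 0.1881, 0.1072]
tcp_rot: [[-0.996, -0.084, -0.0], [-0.084, 0.996, -0.0], [0.0, -0.0, -1.0]]
force: [0.5, 0.2, -0.2]
width: 0.006
grip_force: 0.0
t 3.1 rail xyz mm [ 57.2 177.6 107.2] F [ 0.5  0.2 -0.2] w 0.0056901800861530565 zdir [-0. -0. -1.] yaw 4.822389758141853
```

```bash
python3 -m handwheel '{"twist":[[0,0,0],[0,0,0]],"linear":[[0,0,0.2],[0,0,0]],"jaw":[-1,-1]}'
python3 -m handwheel '{"twist":[[0,0,0],[0,0,0]],"linear":[[0,0,0.1],[0,0,0]],"jaw":[-1,-1]}'
```

```text
clock: 3.35
tool_pos: [0.577, 0.1881, 0.1052]
tcp_rot: [[-0.996, -0.084, -0.0], [-0.084, 0.996, -0.0], [0.0, -0.0, -1.0]]
force: [-0.2, 0.3, 0.3]
width: 0.002
grip_force: 0.0
clock: 3.6
tool_pos: [0.5771, 0.1881, 0.1043]
tcp_rot: [[-0.996, -0.084, -0.0], [-0.084, 0.996, -0.0], [0.0, -0.0, -1.0]]
force: [0.1, 0.5, -0.3]
width: 0.001
grip_force: 0.0
```

```bash
python3 -m handwheel '{"twist":[[0,0,0],[0,0,0]],"linear":[[0,0,0.1],[0,0,0]],"jaw":[-1,-1]}'
python3 -m handwheel '{"twist":[[0,0,0],[0,0,0]],"linear":[[0,0,0.1],[0,0,0]],"jaw":[-1,-1]}'
```

```text
clock: 3.85
tool_pos: [0.5771, 0.1881, 0.1033]
tcp_rot: [[-0.996, -0.084, -0.0], [-0.084, 0.996, 0.0], [0.0, 0.0, -1.0]]
force: [-0.4, 0.5, 0.3]
width: 0.004
grip_force: 0.0
clock: 4.1
tool_pos: [0.5771, 0.1881, 0.1023]
tcp_rot: [[-0.996, -0.084, -0.0], [-0.084, 0.996, -0.0], [0.0, -0.0, -1.0]]
force: [-0.6, 0.2, -0.0]
width: 0.004
grip_force: 0.0
```

```bash
python3 -m handwheel '{"twist":[[0,0,0],[0,0,0]],"linear":[[0,0,0.1],[0,0,0]],"jaw":[-1,-1]}'
python3 -m handwheel '{"twist":[[0,0,0],[0,0,0]],"linear":[[0,0,0.1],[0,0,0]],"jaw":[-1,-1]}'
python3 - <<'E'
from h import *
st()
d=snap('scene','s2.png');cv2.imwrite('pics/s2c.png',cv2.resize(d['frame'][90:330,180:460,::-1],None,fx=2.4,fy=2.4))
E
```

```text
clock: 4.35
tool_pos: [0.5771, 0.1881, 0.1013]
tcp_rot: [[-0.996, -0.084, -0.0], [-0.084, 0.996, -0.0], [0.0, -0.0, -1.0]]
force: [0.1, 0.3, 0.6]
width: 0.009
grip_force: 0.0
clock: 4.6
tool_pos: [0.5771, 0.1881, 0.1003]
tcp_rot: [[-0.996, -0.084, -0.0], [-0.084, 0.996, -0.0], [0.0, -0.0, -1.0]]
force: [-1.0, -0.6, -0.1]
width: 0.007
grip_force: 0.0
t 4.6 rail xyz mm [ 57.3 177.6 100.3] F [-1.  -0.6 -0.1] w 0.006585065425721917 zdir [-0. -0. -1.] yaw 4.819608871920295
```

View pics/s2c.png

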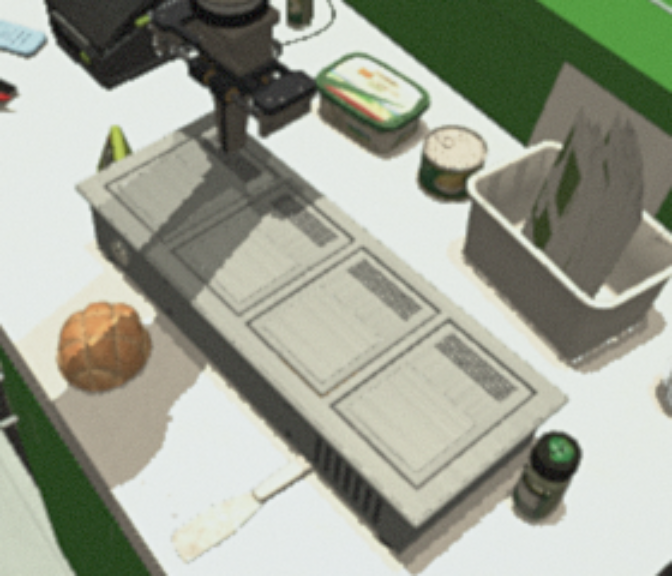

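The crop shows the closed fingers on lid 1's strip at about (232,145), with no clear rise of its front edge. Next, check the lid heights and fingertip by depth.

```bash
cat >> h.py <<'E'
def prof(n='scene',d=None):
    d=d or dict(np.load('/tmp/'+n+'.npz'));K=np.linalg.inv(d['mtx']);V=np.linalg.inv(d['view'])
    v,u=np.mgrid[:420,:560]
    P=((np.stack([u,v,np.ones_like(u)],-1)*d['z_map'][...,None])@K.T@V[:3,:3].T+V[:3,3]).reshape(-1,3)
    P=P[d['z_map'].ravel()>0]
    x=(P[:,:2]-C)@RX;y=(P[:,:2]-C)@RY
    for k in range(4):
        r=[]
        for c in range(-90,95,15):
            m=(abs(x-c/1e3)<.007)&(abs(y-(1.5-k)*.118)<.04)&(abs(P[:,2]-.12)<.12); r.append((c,round(float(np.median(P[m,2]))*1e3,1) if m.any() else None))
        print(n,k+1,r)
    return P,x,y
E
python3 - <<'E'
from h import *
P,x,y=prof()
m=(abs(x-.057)<.03)&(abs(y-.1776)<.03)&(P[:,2]<.16)&(P[:,2]>.09)
for lo in range(90,160,5):
    q=m&(P[:,2]>lo/1e3)&(P[:,2]<=(lo+5)/1e3)
    if q.any():print(lo,q.sum(),(x[q].min()*1e3).round(),(x[q].max()*1e3).round(),(y[q].min()*1e3).round(),(y[q].max()*1e3).round())
E
```

```text
scene 1 [(-90, 66.5), (-75, 102.9), (-60, 104.0), (-45, 104.4), (-30, 104.4), (-15, 104.1), (0, 104.3), (15, 103.9), (30, 221.4), (45, 144.9), (60, 105.5), (75, 104.3), (90, 103.7)]
scene 2 [(-90, 63.6), (-75, 102.9), (-60, 103.7), (-45, 104.7), (-30, 104.3), (-15, 104.6), (0, 104.7), (15, 103.8), (30, 104.0), (45, 104.1), (60, 104.2), (75, 104.1), (90, 103.5)]
scene 3 [(-90, 62.6), (-75, 103.2), (-60, 104.1), (-45, 104.3), (-30, 104.6), (-15, 104.5), (0, 104.5), (15, 104.1), (30, 103.4), (45, 103.5), (60, 103.9), (75, 103.8), (90, 103.3)]
scene 4 [(-90, 64.1), (-75, 103.3), (-60, 104.1), (-45, 104.3), (-30, 104.3), (-15, 104.5), (0, 104.5), (15, 103.9), (30, 103.6), (45, 103.8), (60, 104.0), (75, 103.5), (90, 103.2)]
95 9 36.0 84.0 151.0 193.0
100 244 27.0 87.0 148.0 207.0
105 58 28.0 87.0 148.0 207.0
120 4 48.0 50.0 171.0 183.0
125 12 48.0 64.0 163.0 187.0
130 15 48.0 67.0 164.0 187.0
135 20 48.0 66.0 162.0 191.0
140 22 48.0 67.0 162.0 190.0
145 16 46.0 66.0 161.0 189.0
150 15 47.0 66.0 162.0 189.0
155 19 47.0 66.0 161.0 189.0
```

Depth shows the visible fingertip ending near z = 0.12, although the TCP reads 0.100, so contact is still to come. I'll continue in small steps.

```bash
for i in 1; do python3 -m handwheel '{"twist":[[0,0,0],[0,0,0]],"linear":[[0,0,0.2],[0,0,0]],"jaw":[-1,-1]}' | grep -E "pos|force:"
python3 -m handwheel '{"twist":[[0,0,0],[0,0,0]],"linear":[[0,0,0.2],[0,0,0]],"jaw":[-1,-1]}'| grep -E "pos|force:"; done
```

```text
tool_pos: [0.577, 0.1881, 0.0982]
force: [0.4, -0.1, -0.7]
grip_force: 0.0
tool_pos: [0.577, 0.1881, 0.0962]
force: [0.5, 0.5, -0.2]
grip_force: 0.0
```

```bash
python3 -m handwheel '{"twist":[[0,0,0],[0,0,0]],"linear":[[0,0,0.2],[0,0,0]],"jaw":[-1,-1]}' | grep -E "pos|force:"
python3 -m handwheel '{"twist":[[0,0,0],[0,0,0]],"linear":[[0,0,0.2],[0,0,0]],"jaw":[-1,-1]}'| grep -E "pos|force:"
python3 - <<'E'
from h import *
d=snap('scene','s3.png');P,x,y=prof()
E
```

```text
tool_pos: [0.577, 0.1881, 0.0942]
force: [0.0, -0.4, 0.2]
grip_force: 0.0
tool_pos: [0.577, 0.1881, 0.0922]
force: [-0.7, 1.0, 0.2]
grip_force: 0.0
scene 1 [(-90, 66.4), (-75, 103.2), (-60, 103.7), (-45, 104.2), (-30, 104.2), (-15, 104.5), (0, 104.5), (15, 103.8), (30, 216.4), (45, 139.5), (60, 117.9), (75, 103.9), (90, 103.7)]
scene 2 [(-90, 63.0), (-75, 103.0), (-60, 103.9), (-45, 104.2), (-30, 104.4), (-15, 104.5), (0, 104.3), (15, 103.9), (30, 104.4), (45, 104.2), (60, 104.4), (75, 104.0), (90, 103.6)]
scene 3 [(-90, 62.2), (-75, 103.4), (-60, 103.8), (-45, 104.1), (-30, 104.5), (-15, 104.5), (0, 104.6), (15, 104.0), (30, 103.5), (45, 103.6), (60, 104.1), (75, 103.5), (90, 103.3)]
scene 4 [(-90, 64.6), (-75, 103.2), (-60, 104.1), (-45, 104.4), (-30, 104.3), (-15, 104.6), (0, 104.4), (15, 103.8), (30, 103.4), (45, 103.7), (60, 103.7), (75, 103.4), (90, 103.2)]
```

```bash
python3 -m handwheel '{"twist":[[0,0,0],[0,0,0]],"linear":[[0,0,0.2],[0,0,0]],"jaw":[-1,-1]}' | grep -E "pos|force:"
python3 -m handwheel '{"twist":[[0,0,0],[0,0,0]],"linear":[[0,0,0.2],[0,0,0]],"jaw":[-1,-1]}'| grep -E "pos|force:"
```

```text
tool_pos: [0.577, 0.1881, 0.0902]
force: [-1.0, 0.1, -0.5]
grip_force: 0.0
tool_pos: [0.577, 0.1881, 0.0882]
force: [-0.1, -0.3, 0.7]
grip_force: 0.0
```

```bash
python3 -m handwheel '{"twist":[[0,0,0],[0,0,0]],"linear":[[0,0,0.1],[0,0,0]],"jaw":[-1,-1]}' | grep -E "pos|force:"
python3 -m handwheel '{"twist":[[0,0,0],[0,0,0]],"linear":[[0,0,0.1],[0,0,0]],"jaw":[-1,-1]}'| grep -E "pos|force:"
```

```text
tool_pos: [0.5771, 0.1881, 0.0873]
force: [0.4, 0.6, -0.2]
grip_force: 0.0
tool_pos: [0.5771, 0.1881, 0.0863]
force: [-0.3, 0.2, 0.2]
grip_force: 0.0
```

```bash
python3 -m handwheel '{"twist":[[0,0,0],[0,0,0]],"linear":[[0,0,0.1],[0,0,0]],"jaw":[-1,-1]}' | grep -E "pos|force:"
python3 -m handwheel '{"twist":[[0,0,0],[0,0,0]],"linear":[[0,0,0.1],[0,0,0]],"jaw":[-1,-1]}'| grep -E "pos|force:"
python3 - <<'E'
from h import *
d=snap('scene','s4.png');P,x,y=prof();st()
w=snap('wrist','w4.png')
cv2.imwrite('pics/s4c.png',np.hstack([cv2.resize(d['frame'][80:220,200:330,::-1],(400,430)),cv2.resize(w['frame'][...,::-1],(400,430))]))
E
```

```text
tool_pos: [0.5771, 0.1881, 0.0853]
force: [-0.5, -0.2, 0.0]
grip_force: 0.0
tool_pos: [0.5771, 0.1881, 0.0843]
force: [0.3, -0.3, 0.4]
grip_force: 0.0
scene 1 [(-90, 65.8), (-75, 102.7), (-60, 103.8), (-45, 104.5), (-30, 104.5), (-15, 104.5), (0, 104.3), (15, 104.0), (30, 211.6), (45, 133.6), (60, 114.3), (75, 104.3), (90, 103.4)]
scene 2 [(-90, 63.7), (-75, 103.3), (-60, 104.2), (-45, 104.4), (-30, 104.3), (-15, 104.3), (0, 104.4), (15, 104.0), (30, 105.3), (45, 104.8), (60, 105.1), (75, 105.0), (90, 103.6)]
scene 3 [(-90, 61.9), (-75, 103.3), (-60, 103.8), (-45, 104.0), (-30, 104.2), (-15, 104.4), (0, 104.3), (15, 103.9), (30, 103.5), (45, 103.5), (60, 103.9), (75, 103.4), (90, 103.5)]
scene 4 [(-90, 64.8), (-75, 103.3), (-60, 104.1), (-45, 104.4), (-30, 104.3), (-15, 104.4), (0, 104.5), (15, 104.0), (30, 103.6), (45, 103.3), (60, 104.0), (75, 103.5), (90, 103.2)]
t 7.25 rail xyz mm [ 57.3 177.6  84.3] F [-0.7 -0.3 -0.4] w 0.004151389504494125 zdir [-0. -0. -1.] yaw 4.819724261489483
```

View pics/s4c.png

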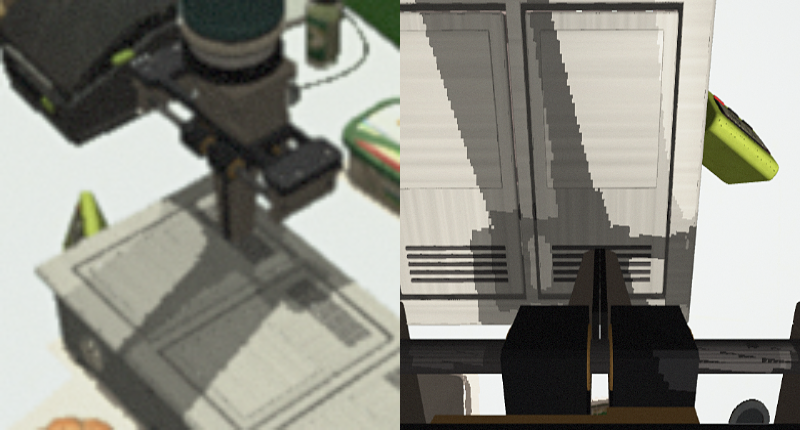

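The wrist view (right) shows the fingertips over lid 1's ribbed strip at about (600,255), either touching or just short of it. Lid 1's front edge is still level.

```bash
python3 -m handwheel '{"twist":[[0,0,0],[0,0,0]],"linear":[[0,0,0.1],[0,0,0]],"jaw":[-1,-1]}' | grep -E "pos|force:"
python3 -m handwheel '{"twist":[[0,0,0],[0,0,0]],"linear":[[0,0,0.1],[0,0,0]],"jaw":[-1,-1]}'| grep -E "pos|force:"
```

```text
tool_pos: [0.5771, 0.1881, 0.0833]
force: [-0.6, 1.0, 0.5]
grip_force: 0.0
tool_pos: [0.5771, 0.1881, 0.0823]
force: [-0.6, -0.3, -0.1]
grip_force: 0.0
```

```bash
python3 -m handwheel '{"twist":[[0,0,0],[0,0,0]],"linear":[[0,0,0.1],[0,0,0]],"jaw":[-1,-1]}' | grep -E "pos|force:"

```

```text
tool_pos: [0.5773, 0.1881, 0.0819]
force: [-1.1, -1.1, 5.3]
grip_force: 2.3
```

```bash
python3 -m handwheel '{"twist":[[0,0,0],[0,0,0]],"linear":[[0,0,0.1],[0,0,0]],"jaw":[-1,-1]}' | grep -E "pos|force:"

```

```text
tool_pos: [0.5774, 0.1882, 0.0816]
force: [-3.6, -0.1, 8.8]
grip_force: 4.6
```

Lid 1 resists with 8.8 N and barely moves, so it is latched. On to lid 2.

```bash
python3 -m handwheel '{"twist":[[0,0,0],[0,0,0],[0,0,0],[0,0,0],[0,0,0],[0,0,0],[0,0,0]],"linear":[[0,0,-1.7],[0,-3,0],[0,-3,0],[0,-3,0],[0,-2.8,0],[0,0,0],[0,0,0.9]],"jaw":[-1,-1,-1,-1,-1,-1,-1]}' | grep -E "force:"
python3 -c "from h import *;st()"
```

```text
force: [-0.5, -0.4, -1.0]
grip_force: 0.0
t 9.175 rail xyz mm [58.1 61.  89. ] F [-0.5 -0.4 -1. ] w 0.0035300432257792135 zdir [ 0.002  0.001 -1.   ] yaw 4.872022295895988
```

```bash
python3 -m handwheel '{"twist":[[0,0,0],[0,0,0],[0,0,0]],"linear":[[0,0,0.5],[0,0,0],[0,0,0.1]],"jaw":[-1,-1,-1]}' | grep -E "pos|force:"
python3 -m handwheel '{"twist":[[0,0,0],[0,0,0]],"linear":[[0,0,0.1],[0,0,0]],"jaw":[-1,-1]}'| grep -E "pos|force:"
python3 -m handwheel '{"twist":[[0,0,0],[0,0,0]],"linear":[[0,0,0.1],[0,0,0]],"jaw":[-1,-1]}'| grep -E "pos|force:"
```

```text
tool_pos: [0.587, 0.0711, 0.0823]
force: [-0.4, 0.2, -0.4]
grip_force: 0.0
tool_pos: [0.5871, 0.071, 0.0819]
force: [-2.2, 1.1, 4.4]
grip_force: 2.2
tool_pos: [0.5872, 0.0711, 0.0816]
force: [-2.5, 0.8, 9.1]
grip_force: 4.6
```

Lid 2 is latched too (9.1 N). On to lid 3.

```bash
python3 -m handwheel '{"twist":[[0,0,0],[0,0,0],[0,0,0],[0,0,0],[0,0,0],[0,0,0],[0,0,0],[0,0,0],[0,0,0],[0,0,0]],"linear":[[0,0,-1.7],[0,-3,0],[0,-3,0],[0,-3,0],[0,-2.8,0],[0,0,0],[0,0,0.9],[0,0,0.5],[0,0,0],[0,0,0.1]],"jaw":[-1,-1,-1,-1,-1,-1,-1,-1,-1,-1]}' | grep -E "pos|force:"
python3 -m handwheel '{"twist":[[0,0,0],[0,0,0]],"linear":[[0,0,0.1],[0,0,0]],"jaw":[-1,-1]}'| grep -E "pos|force:"
python3 -m handwheel '{"twist":[[0,0,0],[0,0,0]],"linear":[[0,0,0.1],[0,0,0]],"jaw":[-1,-1]}'| grep -E "pos|force:"
python3 -c "from h import *;st()"
```

```text
tool_pos: [0.597, -0.0465, 0.0823]
force: [0.1, 0.0, 0.4]
grip_force: 0.0
tool_pos: [0.5972, -0.0467, 0.0816]
force: [1.0, 1.5, 0.5]
grip_force: 0.5
tool_pos: [0.5973, -0.0468, 0.0806]
force: [0.3, 1.5, 1.9]
grip_force: 1.0
t 11.8 rail xyz mm [ 57.5 -58.1  80.6] F [0.3 1.5 1.9] w 0.005303345988052773 zdir [ 0.001  0.    -1.   ] yaw 4.829767426149786
```

Lid 3 gives way at about 2 N, so it is the free one. Press on.

```bash
python3 -m handwheel '{"twist":[[0,0,0],[0,0,0],[0,0,0]],"linear":[[0,0,0.3],[0,0,0.3],[0,0,0]],"jaw":[-1,-1,-1]}'| grep -E "pos|force:"
python3 -m handwheel '{"twist":[[0,0,0],[0,0,0],[0,0,0],[0,0,0]],"linear":[[0,0,0.3],[0,0,0.3],[0,0,0.3],[0,0,0]],"jaw":[-1,-1,-1,-1]}'| grep -E "pos|force:"
python3 - <<'E'
from h import *
d=snap('scene','s5.png');prof();st()
E
```

```text
tool_pos: [0.5972, -0.0471, 0.0741]
force: [1.7, 1.7, 2.2]
grip_force: 0.7
tool_pos: [0.5966, -0.0475, 0.0649]
force: [0.2, 0.3, 0.7]
grip_force: 0.2
scene 1 [(-90, 67.0), (-75, 103.3), (-60, 103.9), (-45, 104.5), (-30, 104.1), (-15, 104.5), (0, 104.4), (15, 104.3), (30, 103.4), (45, 103.5), (60, 103.7), (75, 103.1), (90, 103.3)]
scene 2 [(-90, 63.2), (-75, 103.2), (-60, 103.8), (-45, 104.4), (-30, 104.2), (-15, 104.6), (0, 104.3), (15, 103.8), (30, 104.3), (45, 104.3), (60, 104.1), (75, 104.0), (90, 103.3)]
scene 3 [(-90, 64.1), (-75, 103.4), (-60, None), (-45, 42.5), (-30, 44.9), (-15, 42.5), (0, 42.4), (15, 61.7), (30, 198.7), (45, 129.6), (60, 96.4), (75, 59.9), (90, 65.0)]
scene 4 [(-90, 65.0), (-75, 103.4), (-60, 103.9), (-45, 104.4), (-30, 104.2), (-15, 104.4), (0, 104.5), (15, 103.9), (30, 104.8), (45, 104.1), (60, 104.6), (75, 104.3), (90, 103.1)]
t 12.725 rail xyz mm [ 56.8 -58.8  65. ] F [ 0.1 -0.3  0.3] w 0.003573019476665085 zdir [-0.001 -0.    -1.   ] yaw 4.80441996620128
```

```bash
python3 -m handwheel '{"twist":[[0,0,0],[0,0,0],[0,0,0],[0,0,0]],"linear":[[0,0,-4],[0,0,-4.5],[0,0,-4.5],[0,0,0]],"jaw":[-1,-1,-1,-1]}'| grep -E "pos|force:"
cat >> h.py <<'E'
def lid(n='scene',f='l.png'):
    d=snap(n,f);K=np.linalg.inv(d['mtx']);V=np.linalg.inv(d['view'])
    v,u=np.mgrid[:420,:560]
    P=((np.stack([u,v,np.ones_like(u)],-1)*d['z_map'][...,None])@K.T@V[:3,:3].T+V[:3,3]).reshape(-1,3)
    x=((P[:,:2]-C)@RX)*1e3;y=((P[:,:2]-C)@RY)*1e3;z=P[:,2]*1e3
    r=np.hypot(x-26,z-100);m=(abs(y+59)<48)&(z>108)&(r<112)&(x<40)
    th=np.degrees(np.arctan2(z-100,26-x))
    print(n,m.sum(),'th pct',np.percentile(th[m],[10,50,90]).round(1),'r max',np.percentile(r[m],98).round(1),'z max',np.percentile(z[m],98).round(1),'x',np.percentile(x[m],[2,98]).round(1))
    return d
E
python3 - <<'E'
from h import *
st();d=lid();lid('top')
cv2.imwrite('pics/l1.png',cv2.resize(d['frame'][90:330,180:460,::-1],None,fx=2.4,fy=2.4))
E
```

```text
tool_pos: [0.5992, -0.0474, 0.1991]
force: [0.3, 0.8, 0.1]
grip_force: 0.0
t 13.225 rail xyz mm [ 59.3 -58.9 199.1] F [0.3 0.8 0.1] w 0.009995227469845842 zdir [ 0.007 -0.    -1.   ] yaw 4.810165939535011
scene 496 th pct [47.7 51.9 65. ] r max 96.1 z max 172.4 x [-38.8  24.9]
top 267 th pct [48.3 51.6 64. ] r max 101.9 z max 173.4 x [-65.3  23.2]
```

View pics/l1.png

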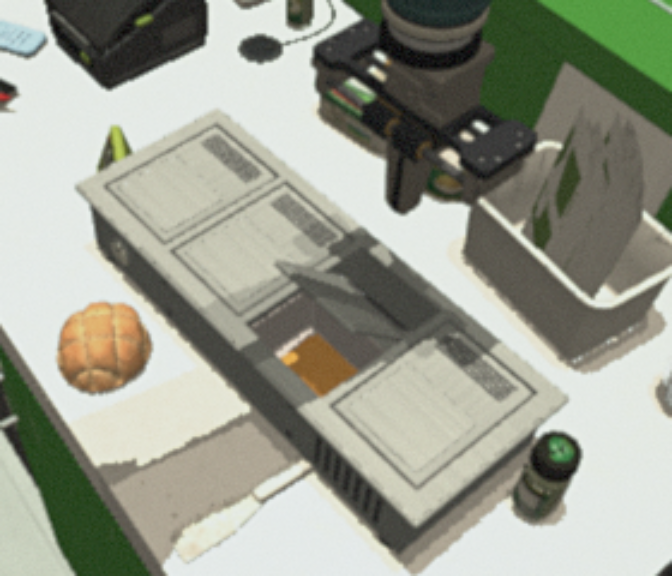

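The free lid 3 stands about 48° open (edge near (285,265) in the crop). Its edge is at rail x −40 and z 173 mm, which fits the 98 mm arc. Now move over and down in front of it.

```bash
python3 -m handwheel '{"twist":[[0,0,0],[0,0,0],[0,0,0],[0,0,0],[0,0,0],[0,0,0],[0,0,0],[0,0,0]],"linear":[[0,0,-0.5],[4.7,0,0],[4.7,0,0],[4.6,0,0],[0,0,0],[0,0,3.7],[0,0,3.7],[0,0,0]],"jaw":[-1,-1,-1,-1,-1,-1,-1,-1]}'| grep -E "pos|force:"
python3 -c "from h import *;st()"
```

```text
tool_pos: [0.4559, -0.0586, 0.124]
force: [0.0, -0.3, 0.0]
grip_force: 0.0
t 14.325 rail xyz mm [-84.3 -58.  124. ] F [ 0.  -0.3  0. ] w 0.004516365532355164 zdir [-0.006 -0.    -1.   ] yaw 4.8336477471654575
```

```bash
python3 -m handwheel '{"twist":[[0,0,0],[0,0,0],[0,0,0],[0,0,0],[0,0,0]],"linear":[[-1.5,0,0],[-1,0,0],[-0.9,0,0],[-0.7,0,-0.5],[0,0,0]],"jaw":[-1,-1,-1,-1,-1]}'| grep -E "pos|force:"
python3 -c "from h import *;st();lid()"
```

```text
tool_pos: [0.4995, -0.0553, 0.1321]
force: [-0.3, -0.4, 0.3]
grip_force: 0.0
t 14.95 rail xyz mm [-40.6 -58.3 132.1] F [-0.3 -0.4  0.3] w 0.004768053696712653 zdir [ 0.002 -0.    -1.   ] yaw 4.8315399855412124
scene 205 th pct [39.8 50.5 59.1] r max 111.1 z max 187.7 x [-50.   23.6]
```

```bash
python3 -m handwheel '{"twist":[[0,0,0],[0,0,0],[0,0,0],[0,0,0]],"linear":[[-0.7,0,-0.4],[-0.8,0,-0.4],[-0.8,0,-0.3],[0,0,0]],"jaw":[-1,-1,-1,-1]}'| grep -E "pos|force:"
python3 -m handwheel '{"twist":[[0,0,0],[0,0,0],[0,0,0]],"linear":[[-0.8,0,-0.3],[-0.8,0,-0.2],[0,0,0]],"jaw":[-1,-1,-1]}'| grep -E "pos|force:"
python3 - <<'E'
from h import *
st();d=lid();w=snap('wrist','w5.png')
cv2.imwrite('pics/l2.png',np.hstack([cv2.resize(d['frame'][90:250,220:380,::-1],(400,400)),cv2.resize(w['frame'][...,::-1],(400,300)) if 0 else cv2.resize(w['frame'][...,::-1],(400,400))]))
E
```

```text
tool_pos: [0.5224, -0.0533, 0.1427]
force: [-0.7, -0.7, 0.2]
grip_force: 0.0
tool_pos: [0.5381, -0.052, 0.1476]
force: [0.2, -0.2, -0.7]
grip_force: 0.0
t 15.875 rail xyz mm [ -1.9 -58.3 147.6] F [ 0.2 -0.2 -0.7] w 0.0054771455877391725 zdir [ 0.001 -0.    -1.   ] yaw 4.833245173651989
scene 544 th pct [67.8 82.2 88.9] r max 109.9 z max 204.2 x [-11.3  27.2]
```

View pics/l2.png

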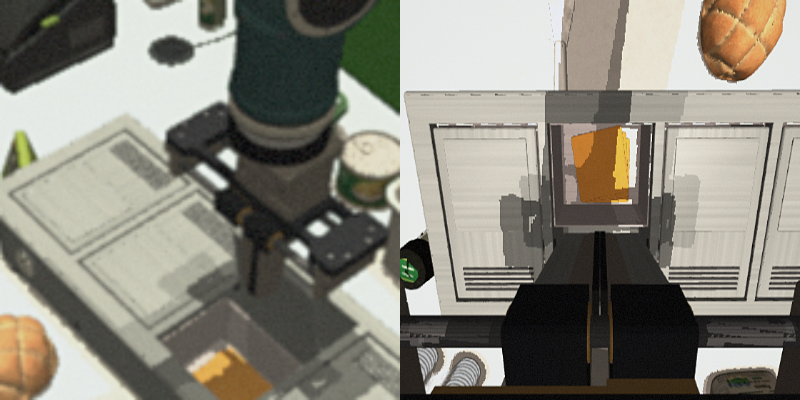

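The lid follows the fingers: in the wrist view the well is open at about (600,175) and the fingers are against the lid underside. Continue to upright.

```bash
python3 -m handwheel '{"twist":[[0,0,0],[0,0,0],[0,0,0],[0,0,0]],"linear":[[-0.6,0,-0.1],[-0.5,0,0],[-0.3,0,0],[0,0,0]],"jaw":[-1,-1,-1,-1]}'| grep -E "pos|force:"
python3 - <<'E'
from h import *
st();lid()
E
```

```text
tool_pos: [0.5514, -0.0509, 0.1483]
force: [0.4, 0.6, 0.2]
grip_force: 0.0
t 16.475 rail xyz mm [ 11.5 -58.3 148.3] F [0.4 0.6 0.2] w 0.0050231796337745225 zdir [ 0.  0. -1.] yaw 4.820970336053392
scene 761 th pct [76.4 90.8 98.1] r max 108.4 z max 206.8 x [ 2.1 29.7]
```

```bash
python3 -m handwheel '{"twist":[[0,0,0],[0,0,0],[0,0,0],[0,0,0],[0,0,0]],"linear":[[1.5,0,0],[3.5,0,0],[5.5,0,0],[0,0,-3],[0,0,0]],"jaw":[-1,-1,-1,-1,-1]}'| grep -E "pos|force:"
cat >> h.py <<'E'
def fit(n):
    d=dict(np.load('/tmp/'+n+'.npz'));K=np.linalg.inv(d['mtx']);V=np.linalg.inv(d['view'])
    v,u=np.mgrid[:420,:560]
    P=((np.stack([u,v,np.ones_like(u)],-1)*d['z_map'][...,None])@K.T@V[:3,:3].T+V[:3,3]).reshape(-1,3)
    x=((P[:,:2]-C)@RX)*1e3;y=((P[:,:2]-C)@RY)*1e3;z=P[:,2]*1e3
    for lo in range(110,210,10):
        m=(abs(y+59)<45)&(z>=lo)&(z<lo+10)&(x>-10)&(x<50)
        if m.any():print(n,lo,m.sum(),np.percentile(x[m],[10,50,90]).round(1))
E
python3 - <<'E'
from h import *
st();d=lid();fit('scene');lid('top');fit('top')
cv2.imwrite('pics/l3.png',cv2.resize(d['frame'][90:330,180:460,::-1],None,fx=2.4,fy=2.4))
E
```

```text
tool_pos: [0.4467, -0.06, 0.1802]
force: [0.5, 0.1, -0.3]
grip_force: 0.0
t 17.15 rail xyz mm [-93.6 -58.5 180.2] F [ 0.5  0.1 -0.3] w 0.007434748032473641 zdir [ 0.004  0.    -1.   ] yaw 4.794753629001448
scene 390 th pct [89.4 91.4 99.5] r max 97.8 z max 197.8 x [23.6 29.7]
scene 110 45 [27.5 28.7 29.6]
scene 120 47 [27.3 28.3 29.1]
scene 130 36 [27.1 27.9 28.7]
scene 140 38 [26.6 27.7 28.5]
scene 150 31 [25.8 26.9 27.9]
scene 160 31 [25.7 26.6 27.4]
scene 170 30 [25.  26.  26.8]
scene 180 21 [24.9 25.8 26.4]
scene 190 64 [23.7 25.9 28.4]
top 155 th pct [86.8 87.7 89.3] r max 100.4 z max 199.8 x [20.1 26.2]
top 110 11 [24.9 25.6 25.9]
top 120 11 [24.4 25.2 25.6]
top 130 14 [24.  24.3 25. ]
top 140 10 [23.1 24.2 24.5]
top 150 11 [23.2 23.6 24. ]
top 160 15 [22.9 23.1 23.8]
top 170 11 [22.5 22.8 23.3]
top 180 7 [21.8 22.4 22.7]
top 190 49 [20.7 23.3 25.9]
top 200 2 [21.3 21.3 21.4]
```

View pics/l3.png

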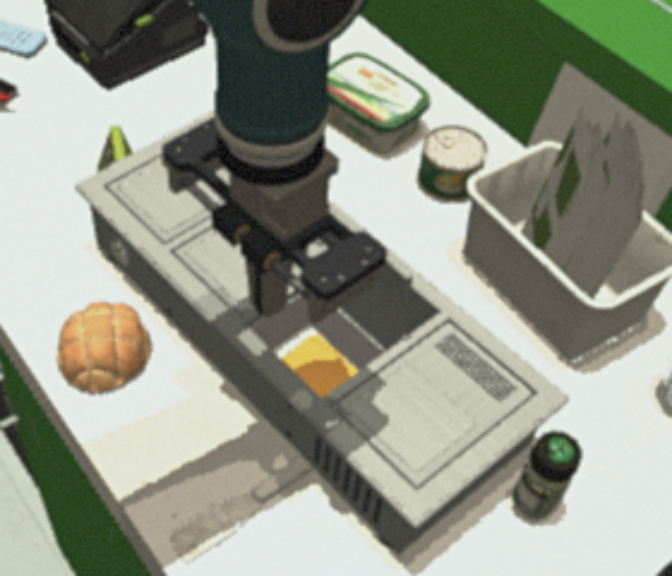

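Two views agree that the lid stands at about 87.6°. A small nudge brings it fully upright.

```bash
python3 -m handwheel '{"twist":[[0,0,0],[0,0,0],[0,0,0],[0,0,0],[0,0,0],[0,0,0],[0,0,0]],"linear":[[0,0,3.2],[-4.5,0,0],[-3.5,0,0],[-1.5,0,0],[0,0,0],[-0.5,0,0],[0,0,0]],"jaw":[-1,-1,-1,-1,-1,-1,-1]}'| grep -E "pos|force:"
python3 -c "from h import *;st()"
```

```text
tool_pos: [0.5457, -0.0514, 0.1466]
force: [0.6, -0.5, -0.2]
grip_force: 0.0
t 18.125 rail xyz mm [  5.7 -58.4 146.6] F [ 0.6 -0.5 -0.2] w 0.005101506717526613 zdir [ 0.  0. -1.] yaw 4.808456908571401
```

```bash
python3 -m handwheel '{"twist":[[0,0,0],[0,0,0],[0,0,0],[0,0,0]],"linear":[[-0.5,0,0],[-0.3,0,0],[-0.2,0,0],[0,0,0]],"jaw":[-1,-1,-1,-1]}'| grep -E "pos|force:"
python3 -m handwheel '{"twist":[[0,0,0],[0,0,0],[0,0,0],[0,0,0],[0,0,0]],"linear":[[1.5,0,0],[4,0,0],[5.5,0,0],[0,0,-5],[0,0,0]],"jaw":[-1,-1,-1,-1,-1]}'| grep -E "pos|force:"
python3 - <<'E'
from h import *
st();d=lid();fit('scene')
t=snap('top','t9.png')
d0=dict(np.load('/tmp/scene.npz'))
for n,q in dict(bun=(258,261),timer=(191,213),jar=(391,180)).items():print(n,pt(t,*q).round(3))
cv2.imwrite('pics/end.png',cv2.resize(t['frame'][145:295,170:410,::-1],None,fx=3.2,fy=3.2))
E
```

```text
tool_pos: [0.5563, -0.0505, 0.1464]
force: [0.1, 1.2, -0.5]
grip_force: 0.0
tool_pos: [0.4474, -0.06, 0.1993]
force: [0.4, 0.2, -0.0]
grip_force: 0.0
t 19.25 rail xyz mm [-93.  -58.6 199.3] F [ 0.4  0.2 -0. ] w 0.0076931410113013745 zdir [ 0.007  0.    -1.   ] yaw 4.794147088294281
scene 490 th pct [ 92.3  94.5 103.1] r max 97.1 z max 196.9 x [28.1 32.1]
scene 110 67 [28.4 29.4 30.4]
scene 120 56 [28.8 29.6 30.7]
scene 130 56 [28.7 29.6 30.6]
scene 140 49 [28.9 29.8 30.6]
scene 150 45 [28.7 29.7 30.5]
scene 160 43 [28.7 29.6 30.8]
scene 170 38 [28.7 29.7 30.6]
scene 180 39 [29.  30.1 31.1]
scene 190 46 [27.6 29.3 32.5]
bun [0.361 0.109 0.055]
timer [0.493 0.306 0.062]
jar [ 0.599 -0.266  0.104]
```

View pics/end.png

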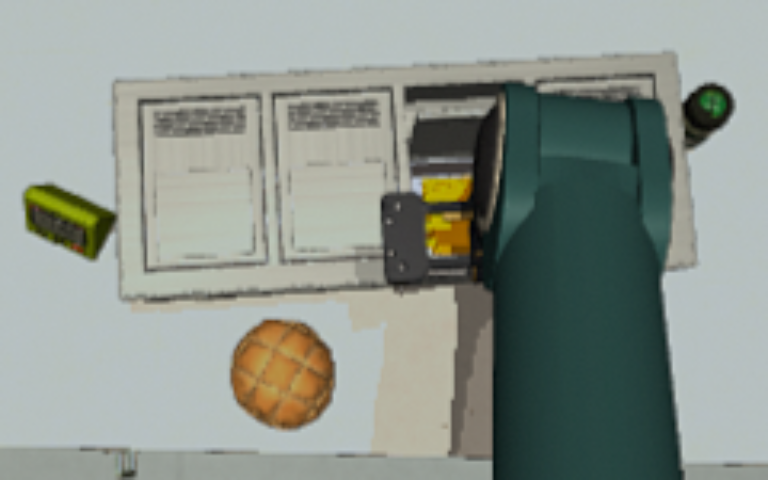

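The lid now stands at 90°. The bun (283,373), timer (70,222) and jar (710,110) have not moved, and the robot is clear. Handing in.

```bash
python3 -c "from cell import arm;print(arm.finish_job())"
```

```text
the job is handed in; nothing more can be done
None
```

Lid 3, the third from the left, was the free one: it now stands upright at about 90° and the job is handed in at about 19 s; the bun, timer and jar have not moved, but the arm hid the spreader in the last picture, so I did not check it at the end.

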